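# Complete and clamp the row in the ratchet nest

## Robot

A 7-joint arm with a two-finger parallel gripper is mounted at the origin on a cart in front of the work surface, level with it; the furniture and walls round the work are solid. World frame = base frame: x ahead of the robot, y to its left, z up, the work surface at z = 0. Lengths are in m, angles in rad, forces in N, time in s.
With the tool pointing down it reaches from about 0.425 to 0.975 m from the base axis. Payload 16.7 kg.
Tool frame: the origin (TCP) lies midway between the tips of the shut fingers; the grasp point (between the pads) lies 19 mm behind it (grasp_offset is the distance from the TCP to the grasp point, in m); x points along the fingers, y is the direction in which the jaws open and shut, and the axes are right-handed (so a half turn about x gives the same grasp; the last joint's range is limited). The gripper opens to 85 mm and grips with 20 to 120 N. Pads are 22 mm wide; open, the fingers measure 114 mm over their backs; the gripper's body (76 mm by 85 mm) begins 54 mm behind the grasp point. The pads swing forward as they close: fully open they stand 13 mm farther back than shut.
Start: joints at [-1.278, 0.426, 0.074, 1.606, -0.034, 1.111, -0.067], TCP at [0.289, 0.61, 0.231] pointing down, gripper open.
Joint ranges: [-2.85, 2.85], [-0.5, 2.14], [-1.23, 1.37], [0.21, 2.46], [-1.02, 4.16], [0.16, 2.05], [-2.73, 2.73]. Speed limits (rad/s): [1.89, 1.89, 2.39, 2.39, 3.01, 3.01, 3.01].

## Interface

Orientations are given as a rotation vector (axis times angle).
In Python, from rig import state, grab_frame, close_job, grasp_offset gives the robot as it stands. The module is installed in compiled form; this text tells all that it offers.
- The arm moves only by the shell command python3 -m crank 'ROWS' [FORCE]. ROWS is JSON, a list of rows, each a list of 7 numbers: the turn, a rotation vector about the tool's x, y, z in degrees, then the shift along the tool's x, y, z in mm, then the finger opening in mm, from 0 to 85.4. In form: [[rx, ry, rz, x, y, z, fingers], ...]. A call has 1 to 20 rows; each row is the pose to reach, as a shift and turn from the pose measured when the call began, along the tool's axes at that moment; what a row does not reach only later rows make up. A row lasts 1/8 s, in which the tool goes at most 62.5 mm and 10.7 degrees, less where a joint would pass 70% of its speed; a pose out of reach is approached as far as the arm can. A call with a gripper value outside its range is refused whole. The fingers move at their own pace and stop on an object; FORCE is the grip in N (left out, the last holds). Time passes only in rows, so rows that repeat a pose let the fingers close. It gives the time, the measured TCP pose, the force and the opening at its end, in the units of the state.
- state(): the state, without advancing time (a new reading comes with each control period).
- grab_frame(name): name is "side" or "top" or "wrist"; returns a dict with "color" (480x640x3 uint8, blue, green, red), "mtx" (3x3 intrinsics, pixels), "cam_to_world" (4x4, takes a point from camera to world coordinates); the wrist camera has in their place "T_tool_cam" (4x4, takes a point from camera to tool coordinates, whose origin is the TCP and whose axes are the tool frame's). Camera axes: x right, y up, looking along -z (the intrinsics and any distortion apply to the point x, -y, -z); pixel columns grow to the right and rows downward; lengths in m; the calibration is good to about 2 mm. A picture is of the moment at which its call begins: read the wrist's pose just before it. There is no depth.
- close_job(): hands the job in, once; it reports no verdict.
The state is a dict: "time_s": time; "q": joint angles; "qd": joint speeds; "effort": joint torques, N m; "tcp_pos": TCP position; "eef_rot": TCP orientation; "force": force on the tool from outside, world axes, zero at the start; "moment": the same for the moment, N m; "width": opening from 0.0 (shut) to 1.0 (fully open).
Only numpy, scipy, OpenCV 4.12 (cv2) and the standard library are available. Lean on these libraries where they do the work, as an engineer would, in place of code of your own. Each camera call takes 0.05 s, during which the arm holds its last target.

## Task

Take the plain bush and the notched coupling that stand by themselves on the bare desk either side of the clamping nest, and stand them upright in the two free places of the nest, next to the two parts already in it and down on its floor. Then take the red handle and swing the ratchet lever clockwise (seen from above) exactly four clicks from its rest, so that the pusher clamps the row, and finish with the gripper still holding the handle there: the locking pin is not in yet, so do not let go. Leave the other things on the desk where they are.

Things in the scene. Friction and masses are not known exactly. Their poses are not given: they have to be found in the camera images.
- nest: Ratchet clamping nest, fixed: dark base 96 x 312 mm, aluminium channel on it, blue gearbox with toothed wheel and lever at its other end. Origin at desk level, mid-width. x across the channel, y along it from lever end to closed end, z up. Floor at z 16 mm, 37 mm wide; walls 9 mm thick, tops at z 46 with a 4 mm inner bevel. Closed end at y 140 mm, jaw face at y -6 with the lever at rest; gearbox y -40 to -134, hub top z 71.
- free_places (a point): Point on the channel's floor in the middle of the free length between the parts already in the nest and the jaw. The free length is 75 to 77 mm along the nest's y (two parts of 34 mm and some slack), so the two free places are centred about 18 mm either side of this point. Either part may take either place.
- bush_center (a point): Centre of the loose plain bush to be loaded: blackened steel tube with a plain rim, 34 mm in diameter, 74 mm high, 0.37 kg, standing by itself upright on the bare desk, left or right of the nest. z along its axis, the foot is 37 mm below.
- coupling_center (a point): Centre of the loose coupling to be loaded: blackened steel tube with notches cut in its top rim, 34 mm in diameter, 74 mm high, 0.36 kg, standing by itself upright on the bare desk, left or right of the nest. z along its axis, the foot is 37 mm below.
- bush_in_center (a point): Centre of the like plain bush (34 mm diameter, 74 mm high) that already stands in the nest by its closed end. It stays in the nest; it may be pushed along the row by the clamping.
- coupling_in_center (a point): Centre of the like coupling (34 mm diameter, 74 mm high) that already stands in the nest by its closed end, before or behind the other. It stays in the nest.
- handle: Red upright handle at the lever's end, about 20 mm in diameter and 54 mm high, free to revolve on its pin. Origin: centre of the handle, 93 mm above the desk. It moves on a level circle of 92 mm radius round pivot. Below it lies the steel lever arm, its top at 65 mm above the desk.
- pivot (a point): Point on the upright axis of the lever and its toothed wheel, 60 mm above the desk.
- lever (a joint): Ratchet lever angle, rad: 0 at rest, growing clockwise seen from above. At rest it points 75 degrees clockwise of the nest's +x. A click each 0.262 rad (15 deg), the 4th at 1.047, the 5th at 1.309, where the pawl drops behind a tooth. The handle needs 4 to 8 N, rising to a click, then some 3 N less. A spring turns it back onto the last tooth passed, never over it. Stop at 1.83.
- jaw: Aluminium jaw 35 mm wide and 30 mm high, on two springs in front of the pusher. It advances 3.25 mm with each click along the nest's +y; it reaches the full row after the third click and squeezes it at the fourth.
- mug: White mug, 92 mm in diameter and 95 mm high, to be left alone. Origin under its centre.
- flange_ring: Steel flange ring, 92 mm in diameter and 31 mm high, to be left alone. Origin under its centre.
- ring_gauge: Small ring gauge with a red band, 40 mm in diameter and 10 mm high, to be left alone. Origin under its centre.
- plug_gauge: Thread plug gauge with black hexagon handle lying on the desk, 102 mm long, 18 mm high, to be left alone.
- loupe: Black loupe, 36 mm in diameter and 34 mm high, to be left alone. Origin under its centre.

How it is judged:
By the outcome, as a careful person would: the job done as asked, in the order asked, and still so for the second after the job is handed in, while the arm keeps its last pose, push and grip.
It also fails if it takes over 72 s, if anything falls off the work surface, if the arm or the gripper's body presses on something with over 40 N, if the wrist force passes 120 N, or if a joint passes its speed limit or range.

## Working session

There is one attempt and no reset: what is moved stays moved. The work goes in short steps, Python scripts to look and compute and a shell command to move; the robot and the scene stay as the last step left them, time stands still between calls to the robot, and variables do not carry over. Pictures are saved under pics/ and viewed, and the job is handed in when it is done.

```bash
mkdir -p pics; ls
python3 - <<'E'
from rig import state, grab_frame, grasp_offset
import cv2,numpy as np
s=state();print(s, grasp_offset)
for n in ["side","top","wrist"]:
    f=grab_frame(n);cv2.imwrite(f"pics/{n}0.png",f["color"]);print(n,f["mtx"],f.get("cam_to_world",f.get("T_tool_cam")),[k for k in f])
E
```

```text
pics
{'time_s': 0.0, 'q': array([-1.27850111,  0.42671818,  0.07385729,  1.60661024, -0.03409588,
        1.11082097, -0.06709847]), 'qd': array([ 0.00090407,  0.00163599, -0.00112034, -0.00066647,  0.00056481,
        0.00043491,  0.0001582 ]), 'effort': array([-1.64401306e-03, -9.49808908e+01,  3.76014501e+00, -4.63519299e+01,
        1.91694283e-02,  9.96256509e-03,  1.42636196e-05]), 'tcp_pos': array([0.28845883, 0.60979943, 0.23061859]), 'eef_rot': array([ 0.34549401,  1.54306661, -0.34752444]), 'force': array([-0.53464011,  0.27215646, -0.08120967]), 'moment': array([0.04264569, 0.06331456, 0.01439715]), 'width': 0.9989862491702183} 0.0187
side [[514.17151084   0.         321.42495698]
 [  0.         514.17151084 243.80796691]
 [  0.           0.           1.        ]] [[-0.97390916 -0.19831677  0.11032408  0.6594904 ]
 [ 0.2268842  -0.8402728   0.49240754  0.59491484]
 [-0.00495035  0.504591    0.86334432  1.16523824]
 [ 0.          0.          0.          1.        ]] ['color', 'mtx', 'cam_to_world']
top [[504.7808373    0.         316.84348925]
 [  0.         504.7808373  242.15115602]
 [  0.           0.           1.        ]] [[-0.03964217  0.9786398  -0.20172414  0.27652088]
 [-0.9991981  -0.03996217  0.00248765 -0.0491664 ]
 [-0.00562682  0.201661    0.97943922  1.21056771]
 [ 0.          0.          0.          1.        ]] ['color', 'mtx', 'cam_to_world']
wrist [[333.82356142   0.         313.73428276]
 [  0.         333.82356142 239.89989923]
 [  0.           0.           1.        ]] [[ 8.66682788e-04  2.91370207e-01 -9.56609979e-01 -1.41770466e-01]
 [ 9.99998910e-01  8.90942189e-04  1.17736160e-03 -1.45718770e-04]
 [ 1.19533228e-03 -9.56609956e-01 -2.91369117e-01 -7.55638212e-02]
 [ 0.00000000e+00  0.00000000e+00  0.00000000e+00  1.00000000e+00]] ['color', 'mtx', 'T_tool_cam']
```

View pics/side0.png

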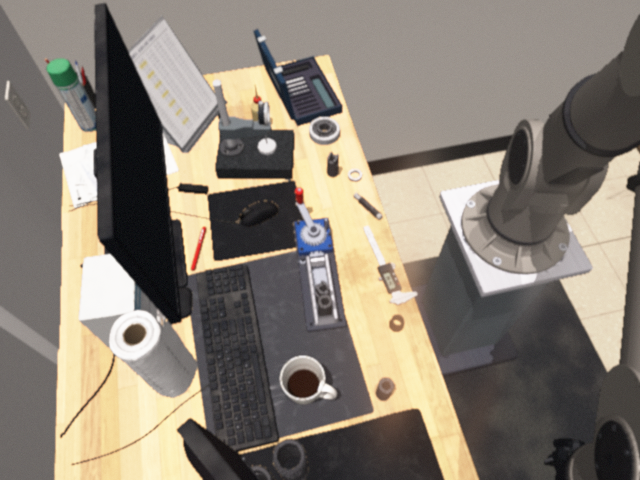

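View pics/top0.png

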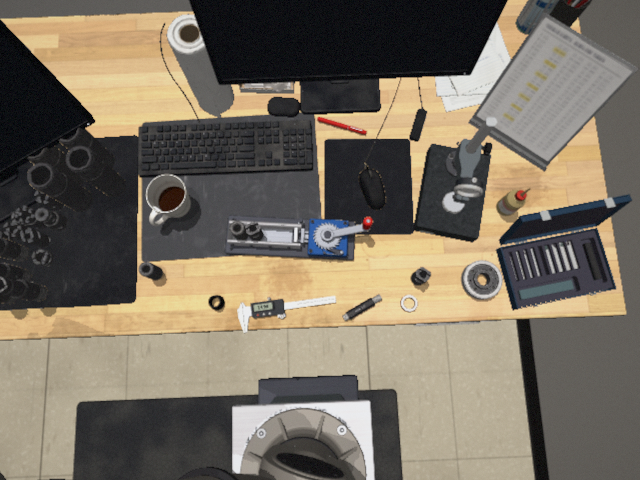

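View pics/wrist0.png

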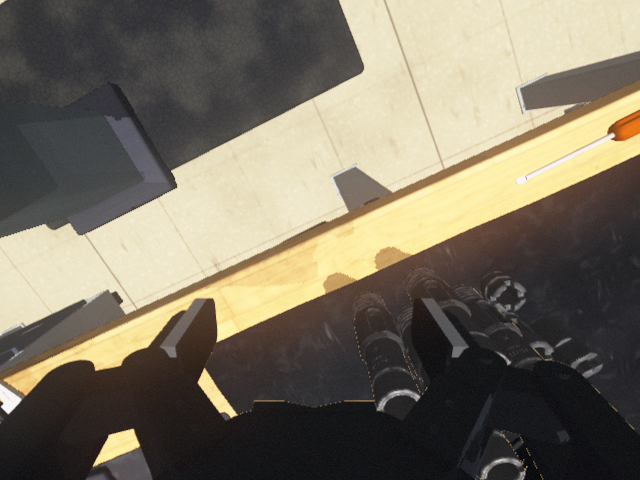

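```bash
cat > h.py <<'E'
import numpy as np,cv2
from rig import state, grab_frame
from scipy.spatial.transform import Rotation as R
def cam(n):
    if n=="wrist":
        s=state();f=grab_frame(n);T=np.eye(4);T[:3,:3]=R.from_rotvec(s["eef_rot"]).as_matrix();T[:3,3]=s["tcp_pos"]
        return f["color"],f["mtx"],T@f["T_tool_cam"]
    f=grab_frame(n);return f["color"],f["mtx"],f["cam_to_world"]
def px2w(u,v,K,T,z):
    d=T[:3,:3]@np.array([(u-K[0,2])/K[0,0],-(v-K[1,2])/K[1,1],-1]);o=T[:3,3]
    return o+d*(z-o[2])/d[2]
def w2px(p,K,T):
    c=T[:3,:3].T@(np.asarray(p)-T[:3,3]);return np.array([K[0,2]+K[0,0]*c[0]/-c[2],K[1,2]-K[1,1]*c[1]/-c[2]])
def crop(img,x0,y0,x1,y1,s,name):
    cv2.imwrite("pics/"+name,cv2.resize(img[y0:y1,x0:x1],None,fx=s,fy=s,interpolation=cv2.INTER_CUBIC))
E
python3 - <<'E'
import cv2,numpy as np
from h import *
i=cv2.imread("pics/top0.png")
crop(i,220,180,390,300-20,4.6,"t_nest.png")
a=cv2.resize(i[240:300,120:180],None,fx=6,fy=6,interpolation=2);b=cv2.resize(i[245:305,390:450],None,fx=6,fy=6,interpolation=2)
cv2.imwrite("pics/t_parts.png",np.hstack([a,b]))
E
```

```text
(no output)
```

View pics/t_nest.png

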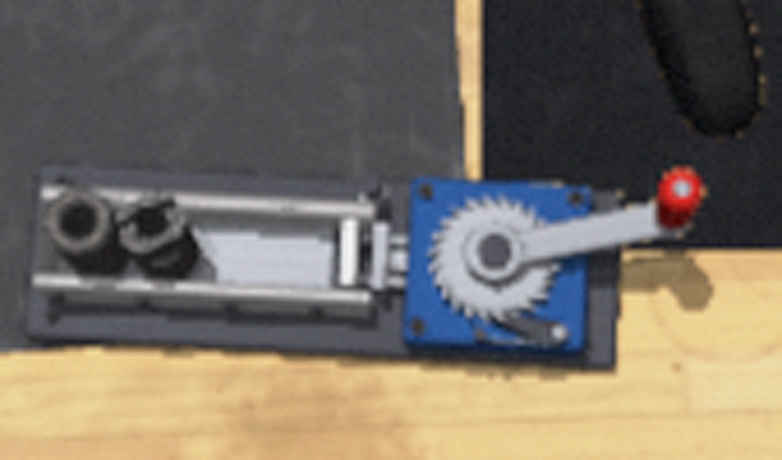

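View pics/t_parts.png

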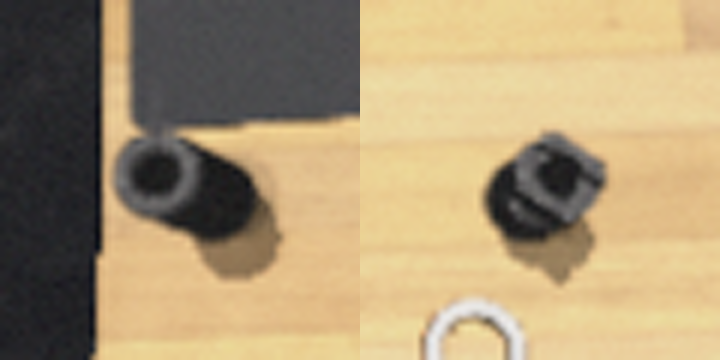

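Run:
```python
from h import *
i,K,T=cam("top")
P={"bush":(146.2,269.2,.074),"coup":(423.3,274.7,.074),"hub":(220+495/4.6,180+252/4.6,.071),"handletop":(220+681/4.6,180+189/4.6,.120),"bin":(220+80/4.6,180+222/4.6,.09),"cin":(220+150/4.6,180+222/4.6,.09),
"baseTL":(220+40/4.6,180+168/4.6,.012),"baseBL":(220+25/4.6,180+340/4.6,.0),"baseBR":(220+612/4.6,180+368/4.6,.0),"wallfarL":(220+40/4.6,180+192/4.6,.046),"wallfarR":(220+372/4.6,180+212/4.6,.046),"wallnearL":(220+35/4.6,180+283/4.6,.046),"wallnearR":(220+370/4.6,180+297/4.6,.046)}
for k,(u,v,z) in P.items(): print(k,px2w(u,v,K,T,z).round(4))
crop(cam("side")[0],280,180,360,340,5,"s_nest.png")
```

```text
bush [0.4636 0.3389 0.074 ]
coup [ 0.4255 -0.2901  0.074 ]
hub [ 0.5276 -0.0776  0.071 ]
handletop [ 0.5443 -0.1676  0.12  ]
bin [0.547  0.1278 0.09  ]
cin [0.5456 0.0931 0.09  ]
baseTL [0.5963 0.1612 0.012 ]
baseBL [0.5057 0.1717 0.    ]
baseBR [ 0.478  -0.1384  0.    ]
wallfarL [0.5744 0.1553 0.046 ]
wallfarR [ 0.5568 -0.0158  0.046 ]
wallnearL [0.5265 0.1581 0.046 ]
wallnearR [ 0.5122 -0.0133  0.046 ]
```

View pics/s_nest.png

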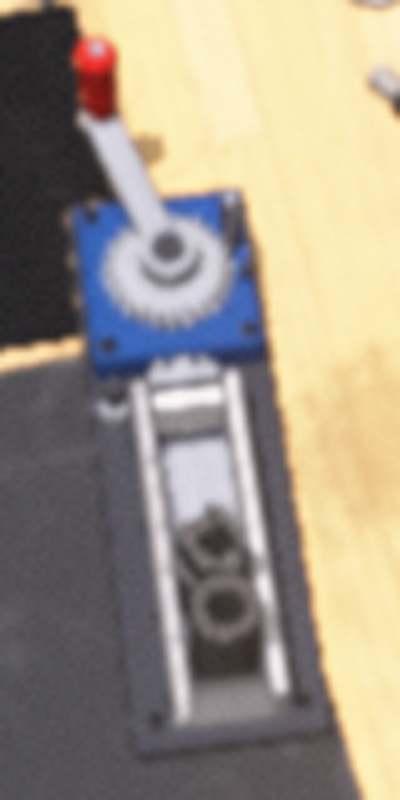

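```bash
cat >> h.py <<'E'
def goal(p,jawdeg,cur=None):
    """row [rx,ry,rz deg, x,y,z mm] to bring TCP to p, tool x down, tool y along world dir at jawdeg (mod 180, nearest)"""
    s=state();M=R.from_rotvec(s["eef_rot"]).as_matrix()
    out=[]
    for a in (jawdeg,jawdeg+180):
        a=np.radians(a);x=np.array([0,0,-1.]);y=np.array([np.cos(a),np.sin(a),0]);z=np.cross(x,y)
        G=np.c_[x,y,z];rv=np.degrees(R.from_matrix(M.T@G).as_rotvec());out.append((np.linalg.norm(rv),rv))
    out.sort(key=lambda t:t[0])
    sh=1e3*M.T@(np.asarray(p)-s["tcp_pos"])
    print("t",round(s["time_s"],2),"tcp",s["tcp_pos"].round(4),"q7",s["q"].round(2)[[0,4,5,6]],"F",s["force"].round(1),"w",round(s["width"]*85.4,1))
    for n,rv in out: print("row",rv.round(2),sh.round(1))
E
python3 - <<'E'
from h import *
M=R.from_rotvec(state()["eef_rot"]).as_matrix();print(M.round(3))
goal([.44,.339,.25],-5.2)
i,K,T=cam("top")
for k,u,v,z in [("mug rim",168,197,.095),("mughandle",153,221,.05),("ringg",409,303,.01),("flange",483,280,.031),("loupe",216,302,.034)]: print(k,px2w(u,v,K,T,z).round(3))
E
```

```text
[[-0.     0.428  0.904]
 [-0.001  0.904 -0.428]
 [-1.    -0.001  0.   ]]
t 0.25 tcp [0.2885 0.61   0.231 ] q7 [-1.28 -0.03  1.11 -0.07] F [-0.9 -0.1  0.9] w 85.4
row [6.988e+01 2.000e-02 3.000e-02] [ -18.9 -180.2  252.8]
row [-1.1012e+02 -3.0000e-02  3.0000e-02] [ -18.9 -180.2  252.8]
mug rim [0.626 0.286 0.095]
mughandle [0.583 0.334 0.05 ]
ringg [ 0.368 -0.264  0.01 ]
flange [ 0.413 -0.438  0.031]
loupe [0.386 0.188 0.034]
```

```bash
python3 -m crank '[[3,0,0,1,-8,14,60],[10,0,0,4,-25,42,60],[20,0,0,9,-50,80,60],[30,0,0,13,-75,121,60],[40,0,0,17,-98,158,60],[50,0,0,22,-122,197,60],[59,0,0,26,-145,234,60],[66,0,0,29,-162,262,60],[69.9,0,0,31,-170,274,60],[69.9,0,0,31,-170,274,60],[69.9,0,0,31,-170,274,60]]'
python3 - <<'E'
from h import *
i,K,T=cam("wrist");cv2.imwrite("pics/w1.png",i);np.savez("w1.npz",K=K,T=T)
goal([.464,.339,.2],-5.2)
E
```

```text
time_s: 1.68
tcp_pos: [0.4628, 0.3404, 0.2002]
eef_rot: [1.274, 1.167, -1.274]
force: [-0.4, 0.6, -0.1]
width: 0.702
t 1.73 tcp [0.4628 0.3405 0.2002] q7 [-1.08 -0.15  0.98 -0.7 ] F [ 0.1 -0.6 -0.9] w 59.9
row [0.15 0.   0.02] [0.2 1.3 1.4]
row [-1.7985e+02 -3.0000e-02  1.0000e-02] [0.2 1.3 1.4]
```

View pics/w1.png

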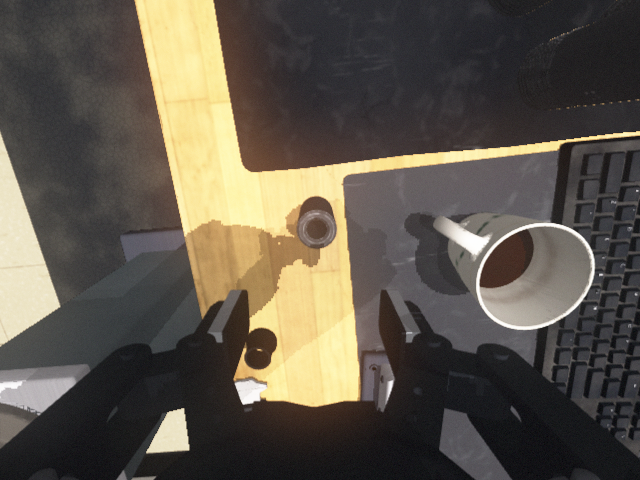

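Run:
```python
from h import *
i=cv2.imread("pics/w1.png");d=np.load("w1.npz")
g=i[185:260,285:350]
crop(i,285,185,350,260,8,"w1c.png")
for u,v in [(317,229.5)]: print(px2w(u,v,d["K"],d["T"],.074))
print(w2px([.464,.339,.074],d["K"],d["T"]))
```

```text
[0.46424044 0.34203383 0.074     ]
[317.02690601 233.02205338]
```

View pics/w1c.png

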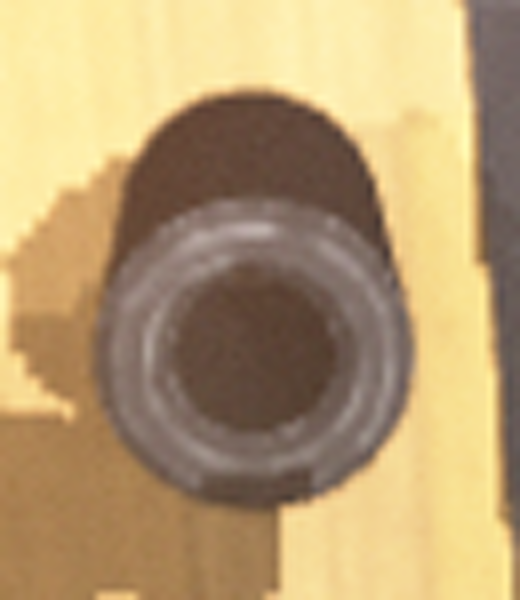

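```bash
python3 - <<'E'
from h import *
goal([.4641,.342,.034],-5.2)
E
python3 -m crank '[[0,0,0,8,1.4,-1.6,60],[0,0,0,30,1.4,-1.6,60],[0,0,0,60,1.4,-1.6,60],[0,0,0,90,1.4,-1.6,60],[0,0,0,120,1.4,-1.6,60],[0,0,0,145,1.4,-1.6,60],[0,0,0,160,1.4,-1.6,60],[0,0,0,166,1.4,-1.6,60],[0,0,0,166,1.4,-1.6,60],[0,0,0,166,1.4,-1.6,40],[0,0,0,166,1.4,-1.6,30],[0,0,0,166,1.4,-1.6,30],[0,0,0,166,1.4,-1.6,30],[0,0,0,166,1.4,-1.6,30]]' 60
python3 - <<'E'
from h import *
i,K,T=cam("wrist");crop(i,200,130,460,350,3,"w2.png");np.savez("w2.npz",K=K,T=T)
goal([.4641,.342,.034],-5.2)
E
```

```text
t 1.73 tcp [0.4628 0.3405 0.2002] q7 [-1.08 -0.15  0.98 -0.7 ] F [ 0.1 -0.6 -0.9] w 59.9
row [0.15 0.   0.02] [166.2   1.2  -1.7]
row [-1.7985e+02 -3.0000e-02  1.0000e-02] [166.2   1.2  -1.7]
time_s: 3.48
tcp_pos: [0.4646, 0.3423, 0.0351]
eef_rot: [1.275, 1.167, -1.273]
force: [-0.4, -0.3, 6.3]
width: 0.382
t 3.52 tcp [0.4647 0.3423 0.0351] q7 [-1.   -0.27  0.65 -0.59] F [-0.8 -0.4  6.6] w 32.7
row [ 0.15 -0.06 -0.02] [ 1.1 -0.5  0.4]
row [-1.7985e+02  3.0000e-02 -1.0000e-01] [ 1.1 -0.5  0.4]
```

View pics/w2.png

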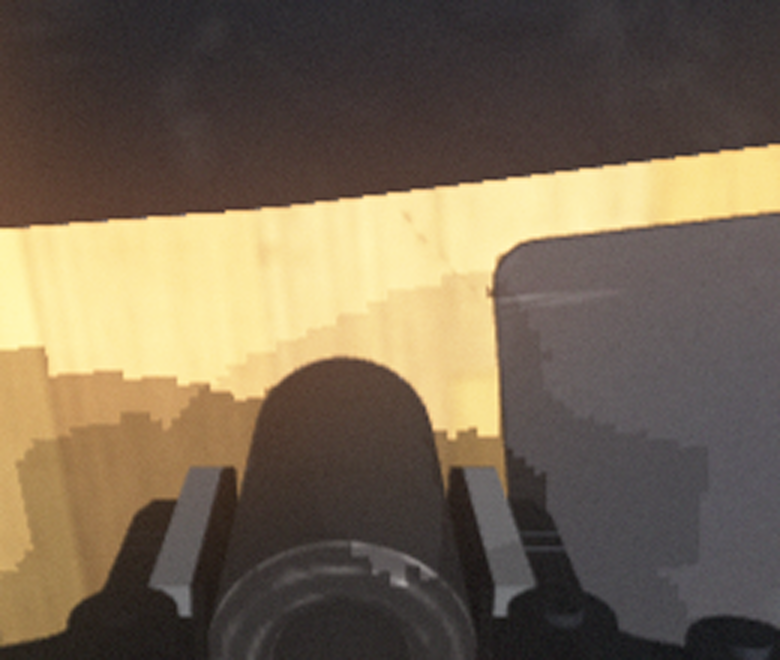

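```bash
python3 - <<'E'
from h import *
d=np.load("w2.npz")
for u,v in [(313.5,343)]: print(px2w(u,v,d["K"],d["T"],.0745))
goal([.540,.058,.21],-5.2)
E
python3 -m crank '[[0,0,0,-10,0,0,30],[0,0,0,-40,0,0,30],[0,0,0,-80,0,0,30],[0,0,0,-125,2,5,30],[0,0,0,-155,10,25,30],[0,0,0,-172,25,60,30],[0,0,0,-175,38,105,30],[0,0,0,-175,51,150,30],[0,0,0,-175,64,195,30],[0,0,0,-175,80,240,30],[0,0,0,-175,92,270,30],[0,0,0,-175,99,286,30],[0,0,0,-175,101,290,30],[0,0,0,-175,101,290,30],[0,0,0,-175,101,290,30],[0,0,0,-175,101,290,30]]'
python3 - <<'E'
from h import *
i,K,T=cam("wrist");cv2.imwrite("pics/w3.png",i);np.savez("w3.npz",K=K,T=T)
goal([.540,.058,.21],-5.2)
E
```

```text
[0.46375209 0.34756638 0.0745    ]
t 3.52 tcp [0.4647 0.3423 0.0351] q7 [-1.   -0.27  0.65 -0.59] F [-0.8 -0.4  6.6] w 32.7
row [ 0.15 -0.06 -0.02] [-175.2  100.1  276.4]
row [-1.7985e+02  3.0000e-02 -1.0000e-01] [-175.2  100.1  276.4]
time_s: 5.52
tcp_pos: [0.5395, 0.0451, 0.2098]
eef_rot: [1.274, 1.168, -1.272]
force: [-0.3, 0.3, -3.2]
width: 0.384
t 5.58 tcp [0.5396 0.045  0.2098] q7 [-0.67 -0.16  0.98 -0.13] F [ 0.8  0.4 -3.7] w 33.0
row [ 0.21 -0.07 -0.02] [ -0.2  -0.7 -13. ]
row [-1.7979e+02  2.0000e-02 -1.1000e-01] [ -0.2  -0.7 -13. ]
```

View pics/w3.png

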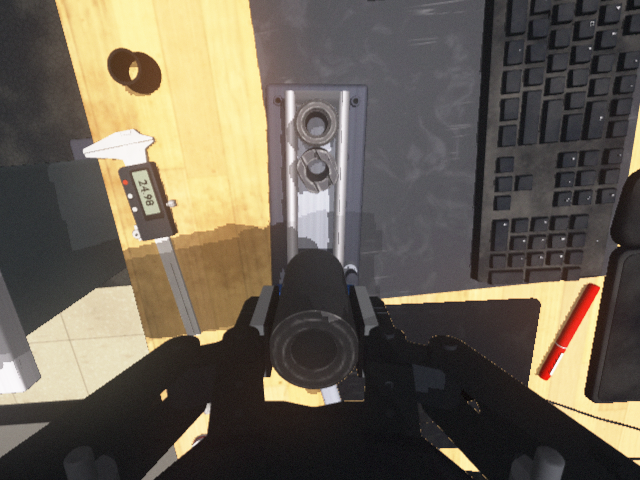

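Run:
```python
from h import *
i=cv2.imread("pics/w3.png")
crop(i,255,75,375,215,4.2,"w3a.png");crop(i,255,290,375,410,4.6,"w3b.png")
```

```text
(no output)
```

View pics/w3a.png

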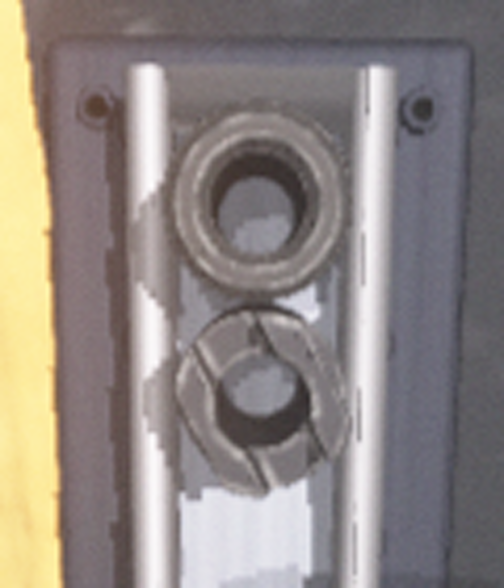

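View pics/w3b.png

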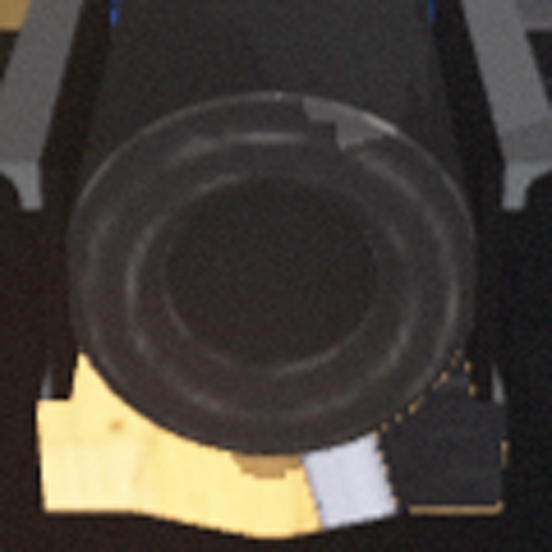

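Run:
```python
from h import *
d=np.load("w3.npz");K,T=d["K"],d["T"]
f=lambda x,y,z:px2w(255+x/4.2,75+y/4.2,K,T,z)
for n,x,y,z in [("LT",148,68,.046),("LB",152,580,.046),("RT",379,68,.046),("RB",357,580,.046),("bin",260,200,.09),("cin",263,402,.09)]: print(n,f(x,y,z).round(4))
L=(f(148,68,.046)-f(152,580,.046)+f(379,68,.046)-f(357,580,.046));print(np.degrees(np.arctan2(-L[0],L[1])))
print("held",px2w(255+272/4.6,290+272/4.6,K,T,.2098+.040).round(4))
Ti=np.linalg.inv(T)
```

```text
LT [0.5283 0.159  0.046 ]
LB [0.5178 0.0547 0.046 ]
RT [0.5744 0.1549 0.046 ]
RB [0.5632 0.0507 0.046 ]
bin [0.548  0.1303 0.09  ]
cin [0.5456 0.0954 0.09  ]
-5.941724271195833
held [0.5386 0.0482 0.2498]
```

Run:
```python
from h import *
goal([.541,.056,.145],-5.6)
```

```text
t 5.58 tcp [0.5396 0.045  0.2098] q7 [-0.67 -0.16  0.98 -0.13] F [ 0.8  0.4 -3.7] w 33.0
row [ 0.61 -0.07 -0.02] [ 64.8   0.5 -11. ]
row [-1.7939e+02  2.0000e-02 -1.1000e-01] [ 64.8   0.5 -11. ]
```

```bash
python3 -m crank '[[0.3,0,0,5,0.5,-4,30],[0.6,0,0,20,0.5,-9,30],[0.6,0,0,40,0.5,-11,30],[0.6,0,0,58,0.5,-11,30],[0.6,0,0,65,0.5,-11,30],[0.6,0,0,65,0.5,-11,30],[0.6,0,0,65,0.5,-11,30]]'
python3 - <<'E'
from h import *
i,K,T=cam("wrist");cv2.imwrite("pics/w4.png",i);np.savez("w4.npz",K=K,T=T)
crop(i,230,40,400,400-20,2.2,"w4c.png")
i,K,T=cam("top");crop(i,200,180,400,300,4,"t4.png")
i,K,T=cam("side");crop(i,270,180,370,340,3.7,"s4.png")
goal([.541,.056,.145],-5.6)
E
```

```text
time_s: 6.45
tcp_pos: [0.5414, 0.0559, 0.1453]
eef_rot: [1.283, 1.162, -1.28]
force: [-1.2, 0.3, -3.4]
width: 0.382
t 6.6 tcp [0.5413 0.056  0.1453] q7 [-0.65 -0.23  0.85 -0.1 ] F [-0.6 -0.2 -3.4] w 32.8
row [ 0.01 -0.09 -0.06] [ 0.3 -0.3  0.1]
row [-1.7999e+02  9.0000e-02 -1.5000e-01] [ 0.3 -0.3  0.1]
```

View pics/w4.png

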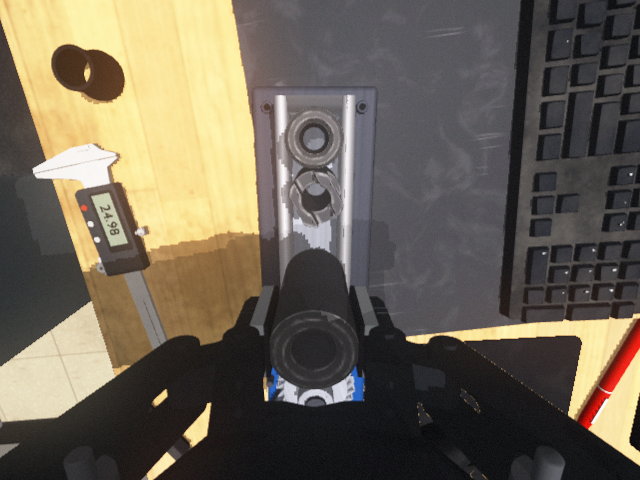

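View pics/t4.png

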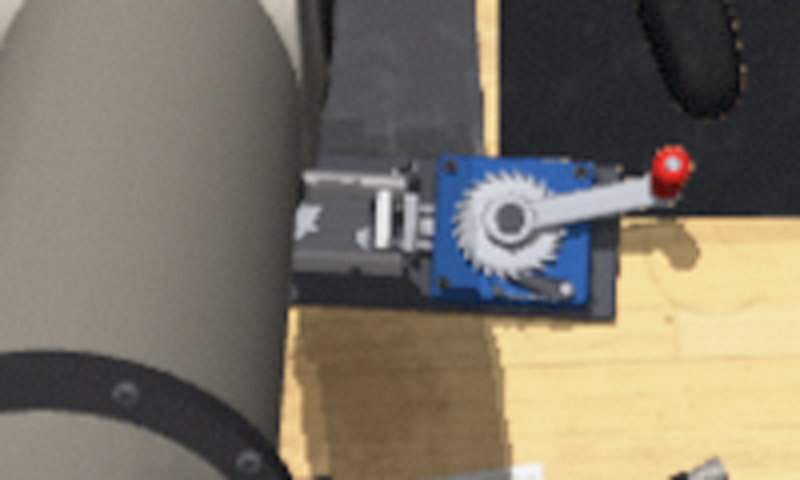

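View pics/s4.png

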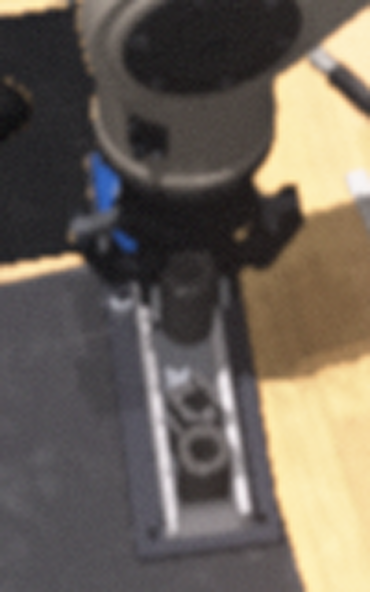

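Run:
```python
from h import *
d=np.load("w4.npz");K,T=d["K"],d["T"]
print("foot edge",px2w(315,248.5,K,T,.110),"rim top edge",px2w(315,310,K,T,.184),"c",px2w(315,349,K,T,.184))
print("cin lower edge",px2w(318,225,K,T,.09),px2w(318,195,K,T,.09))
```

```text
foot edge [0.54235542 0.07140955 0.11      ] rim top edge [0.54230687 0.07368407 0.184     ] c [0.54077788 0.05813511 0.184     ]
cin lower edge [0.54507141 0.07960804 0.09      ] [0.54681947 0.0978754  0.09      ]
```

```bash
python3 -m crank '[[0,0,0,4,-0.2,-2,30],[0,0,0,18,-0.2,-2.5,30],[0,0,0,36,-0.2,-2.5,30],[0,0,0,50,-0.2,-2.5,30],[0,0,0,55,-0.2,-2.5,30],[0,0,0,55,-0.2,-2.5,30]]'
python3 -c "
from h import *
goal([.541,.0585,.051],-5.6)"
```

```text
time_s: 7.35
tcp_pos: [0.5413, 0.0584, 0.0899]
eef_rot: [1.282, 1.162, -1.28]
force: [-0.1, -0.3, -3.4]
width: 0.387
t 7.35 tcp [0.5413 0.0584 0.0899] q7 [-0.61 -0.29  0.74 -0.05] F [-0.1 -0.3 -3.4] w 33.0
row [-0.01 -0.07 -0.02] [38.9 -0.4 -0. ]
row [ 1.7999e+02 -4.0000e-02  1.1000e-01] [38.9 -0.4 -0. ]
```

```bash
python3 -m crank '[[0,0,0,5,-0.3,0,30],[0,0,0,10,-0.3,0,30],[0,0,0,15,-0.3,0,30],[0,0,0,15,-0.3,0,30]]'; python3 -m crank '[[0,0,0,6,0,0,30],[0,0,0,12,0,0,30],[0,0,0,17,0,0,30],[0,0,0,20,0,0,30],[0,0,0,20,0,0,30]]'
python3 - <<'E'
from h import *
goal([.541,.0585,.051],-5.6)
i,K,T=cam("wrist");cv2.imwrite("pics/w5.png",i)
i,K,T=cam("side");crop(i,270,180,370,340,3.7,"s5.png")
E
```

```text
time_s: 7.85
tcp_pos: [0.5408, 0.0584, 0.0745]
eef_rot: [1.282, 1.162, -1.281]
force: [-0.3, 0.4, -3.7]
width: 0.381
time_s: 8.48
tcp_pos: [0.5408, 0.0583, 0.0543]
eef_rot: [1.281, 1.162, -1.281]
force: [-0.5, -0.7, -3.0]
width: 0.386
t 8.47 tcp [0.5408 0.0583 0.0543] q7 [-0.58 -0.33  0.67 -0.01] F [-0.5 -0.7 -3. ] w 33.0
row [-0.01 -0.04  0.02] [ 3.3  0.2 -0.2]
row [1.7999e+02 3.0000e-02 7.0000e-02] [ 3.3  0.2 -0.2]
```

View pics/w5.png

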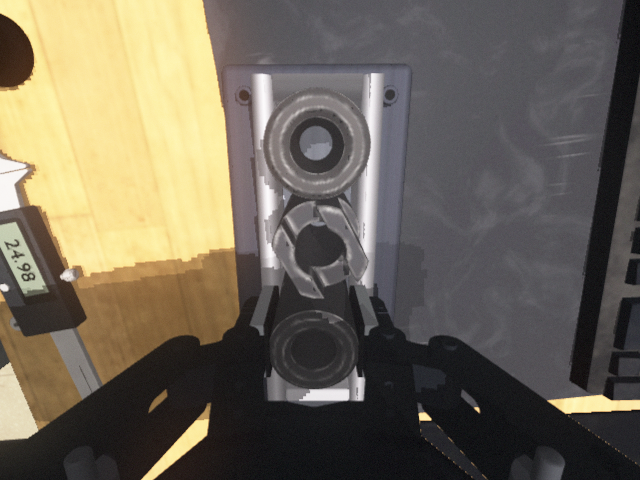

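View pics/s5.png

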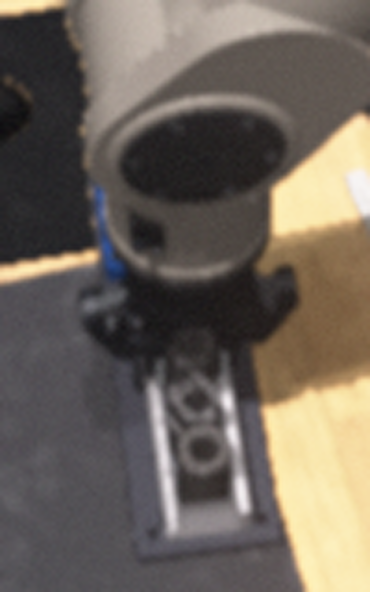

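```bash
python3 -m crank '[[0,0,0,2,0,0,30],[0,0,0,3.5,0,0,30],[0,0,0,4.5,0,0,30],[0,0,0,4.5,0,0,30]]'
python3 - <<'E'
from h import *
i,K,T=cam("wrist");cv2.imwrite("pics/w6.png",i);np.savez("w6.npz",K=K,T=T)
goal([.541,.0585,.051],-5.6)
for v in [(317,143),(319,250),(315,349)]: print(px2w(*v,K,T,.0905))
E
```

```text
time_s: 9.07
tcp_pos: [0.541, 0.0585, 0.051]
eef_rot: [1.283, 1.162, -1.28]
force: [-6.6, -0.6, 19.4]
width: 0.384
t 9.12 tcp [0.541  0.0585 0.051 ] q7 [-0.58 -0.34  0.66 -0.01] F [-6.6 -0.5 20.6] w 32.7
row [-0.02 -0.1   0.  ] [-0.  0. -0.]
row [1.7998e+02 0.0000e+00 1.6000e-01] [-0.  0. -0.]
[0.54793728 0.13128395 0.0905    ]
[0.54537649 0.09812018 0.0905    ]
[0.54044119 0.06125043 0.0905    ]
```

View pics/w6.png

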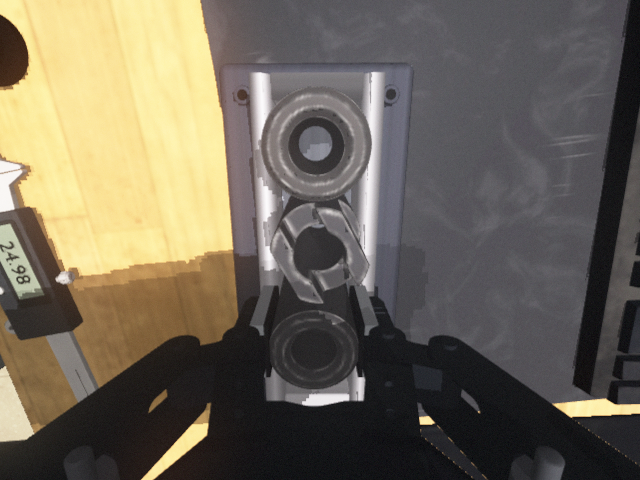

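```bash
python3 -m crank '[[0,0,0,-0.5,0,-1,30],[0,0,0,-0.5,0,-2,30],[0,0,0,-0.5,0,-2.2,30]]'; python3 -m crank '[[0,0,0,0,0,0,38],[0,0,0,0,0,0,48],[0,0,0,0,0,0,52],[0,0,0,0,0,0,52]]'
python3 - <<'E'
from h import *
goal([.43,-.295,.22],-5.6)
i,K,T=cam("wrist");crop(i,200,50,440,410,1.6,"w7.png")
for v in [(317,143),(319,250),(315,349)]: print(px2w(*v,K,T,.0905))
E
```

```text
time_s: 9.5
tcp_pos: [0.5412, 0.0608, 0.0513]
eef_rot: [1.282, 1.163, -1.28]
force: [0.3, 1.0, -3.5]
width: 0.379
time_s: 10.0
tcp_pos: [0.5412, 0.0608, 0.0514]
eef_rot: [1.282, 1.163, -1.28]
force: [-0.2, 0.9, -0.4]
width: 0.61
t 10.0 tcp [0.5412 0.0608 0.0514] q7 [-0.58 -0.34  0.66 -0.01] F [-0.2  0.9 -0.4] w 52.1
row [-0.01 -0.1   0.01] [-169.3  -75.9  364.7]
row [1.7999e+02 1.0000e-02 1.6000e-01] [-169.3  -75.9  364.7]
[0.54811375 0.13359697 0.0905    ]
[0.54555069 0.10031182 0.0905    ]
[0.54060508 0.06330489 0.0905    ]
```

View pics/w7.png

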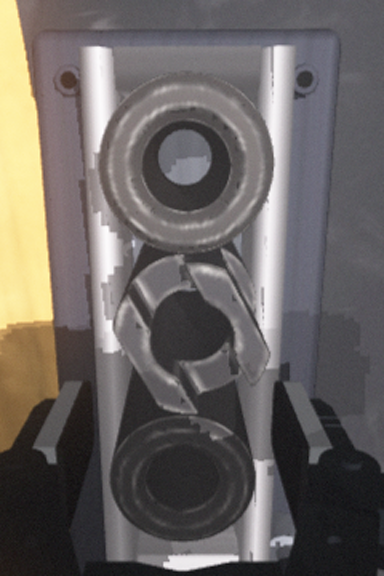

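```bash
python3 -m crank '[[0,0,0,-8,0,0,52],[0,0,0,-35,0,0,52],[0,0,0,-75,0,0,52],[0,0,0,-115,-3,10,60],[0,0,0,-140,-10,45,60],[0,0,0,-149,-20,90,60],[0,0,0,-149,-30,140,60],[0,0,0,-149,-41,190,60],[0,0,0,-149,-51,240,60],[0,0,0,-149,-62,290,60],[0,0,0,-149,-71,330,60],[0,0,0,-149,-77,352,60],[0,0,0,-149,-79,358,60],[0,0,0,-149,-79,358,60],[0,0,0,-149,-79,358,60]]'
python3 - <<'E'
from h import *
i,K,T=cam("wrist");cv2.imwrite("pics/w8.png",i);np.savez("w8.npz",K=K,T=T)
goal([.4265,-.288,.034],-5.6)
i,K,T=cam("top");crop(i,200,180,400,300,4,"t8.png")
E
```

```text
time_s: 11.92
tcp_pos: [0.428, -0.2871, 0.1998]
eef_rot: [1.282, 1.163, -1.279]
force: [0.9, -0.3, 0.3]
width: 0.7
t 11.97 tcp [ 0.428  -0.2871  0.1998] q7 [-0.16 -0.2   0.95  0.58] F [ 0.  -0.5  0.6] w 60.1
row [ 0.07 -0.12  0.  ] [165.8  -1.4   1.4]
row [-1.7993e+02 -1.0000e-02 -1.8000e-01] [165.8  -1.4   1.4]
```

View pics/w8.png

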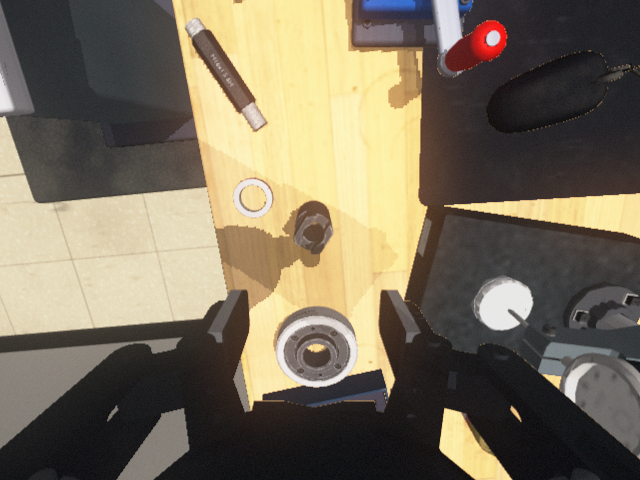

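View pics/t8.png

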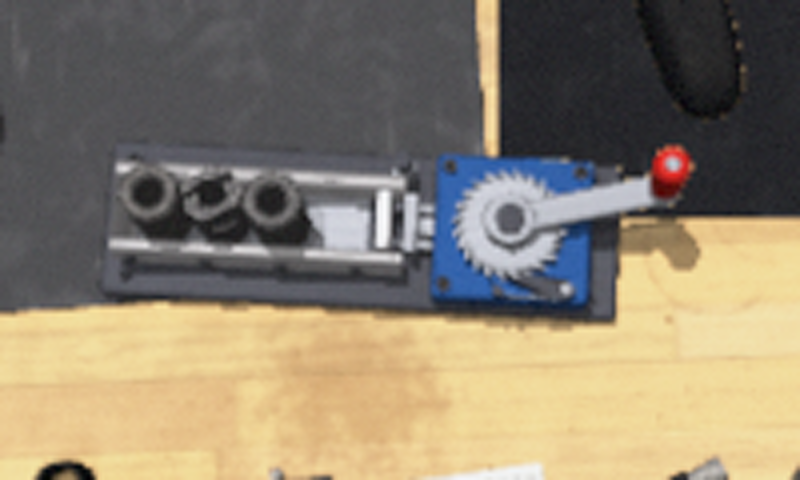

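Run:
```python
from h import *
i=cv2.imread("pics/w8.png");crop(i,280,185,350,275,7,"w8c.png")
```

```text
(no output)
```

View pics/w8c.png

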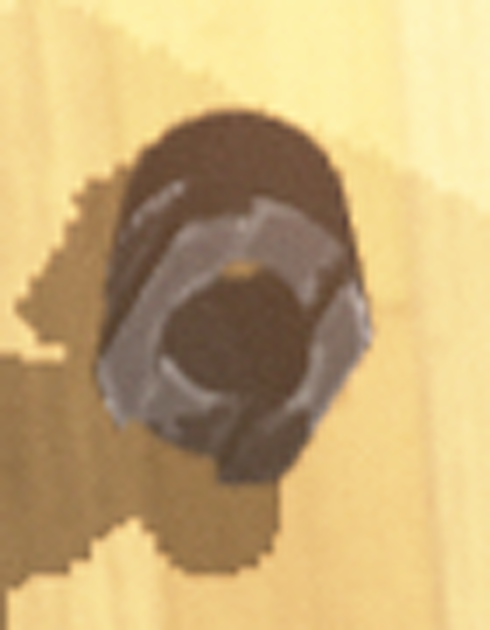

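Run:
```python
from h import *
d=np.load("w8.npz");K,T=d["K"],d["T"]
print(px2w(313.6,233,K,T,.074),"footedge",px2w(313.6,185+110/7,K,T,.0))
d=np.load("w1.npz");K,T=d["K"],d["T"]
print("bush foot edge",px2w(285+252/8,185+90/8,K,T,.0))
```

```text
[ 0.42641047 -0.2878331   0.074     ] footedge [ 0.42766615 -0.27406306  0.        ]
bush foot edge [0.46564114 0.35729933 0.        ]
```

```bash
python3 -m crank '[[0,0,0,8,-1.4,1.9,60],[0,0,0,30,-1.4,1.9,60],[0,0,0,60,-1.4,1.9,60],[0,0,0,90,-1.4,1.9,60],[0,0,0,120,-1.4,1.9,60],[0,0,0,146,-1.4,1.9,60],[0,0,0,162,-1.4,1.9,60],[0,0,0,168,-1.4,1.9,60],[0,0,0,168,-1.4,1.9,60],[0,0,0,168,-1.4,1.9,40],[0,0,0,168,-1.4,1.9,30],[0,0,0,168,-1.4,1.9,30],[0,0,0,168,-1.4,1.9,30],[0,0,0,168,-1.4,1.9,30]]' 60
python3 - <<'E'
from h import *
i,K,T=cam("wrist");cv2.imwrite("pics/w9.png",i[150:420,160:480])
goal([.536,.021,.21],-5.6)
E
```

```text
time_s: 13.78
tcp_pos: [0.4269, -0.2888, 0.0326]
eef_rot: [1.282, 1.162, -1.278]
force: [-1.4, -0.1, 7.3]
width: 0.383
t 13.82 tcp [ 0.4269 -0.2888  0.0326] q7 [ 0.03 -0.47  0.61  0.82] F [-1.8  0.8  7.8] w 33.3
row [ 0.07 -0.11 -0.08] [-176.7   79.  -319.2]
row [-1.7993e+02  1.2000e-01 -1.7000e-01] [-176.7   79.  -319.2]
```

View pics/w9.png

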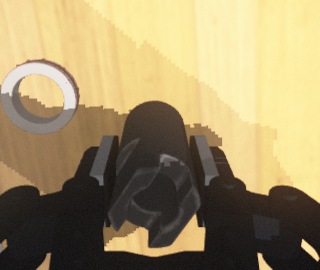

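```bash
python3 -m crank '[[0,0,0,-10,0,0,30],[0,0,0,-40,0,0,30],[0,0,0,-80,0,0,30],[0,0,0,-125,2,-5,30],[0,0,0,-158,10,-30,30],[0,0,0,-174,22,-75,30],[0,0,0,-177,33,-120,30],[0,0,0,-177,44,-165,30],[0,0,0,-177,56,-210,30],[0,0,0,-177,68,-255,30],[0,0,0,-177,76,-295,30],[0,0,0,-177,79.5,-315,30],[0,0,0,-177,80,-321,30],[0,0,0,-177,80,-321,30],[0,0,0,-177,80,-321,30]]'
python3 - <<'E'
from h import *
i,K,T=cam("wrist");cv2.imwrite("pics/w10.png",i);np.savez("w10.npz",K=K,T=T)
goal([.5375,.023,.11],-5.6)
E
```

```text
time_s: 15.7
tcp_pos: [0.5369, 0.0213, 0.2105]
eef_rot: [1.283, 1.161, -1.279]
force: [-0.5, -0.5, -3.6]
width: 0.386
t 15.75 tcp [0.537  0.0214 0.2105] q7 [-0.68 -0.18  0.98 -0.08] F [-0.1 -0.8 -3.9] w 32.9
row [-0.03 -0.1  -0.08] [100.5   0.2  -1.4]
row [ 1.7997e+02 -1.3000e-01  1.6000e-01] [100.5   0.2  -1.4]
```

View pics/w10.png

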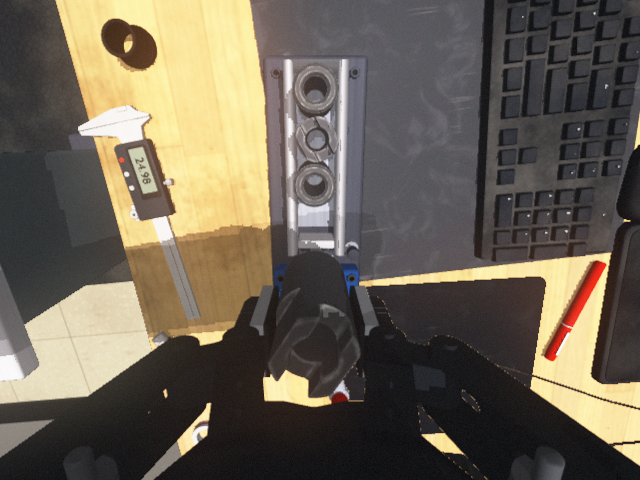

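Run:
```python
from h import *
i=cv2.imread("pics/w10.png");crop(i,255,130,375,270,4.2,"w10c.png")
```

```text
(no output)
```

View pics/w10c.png

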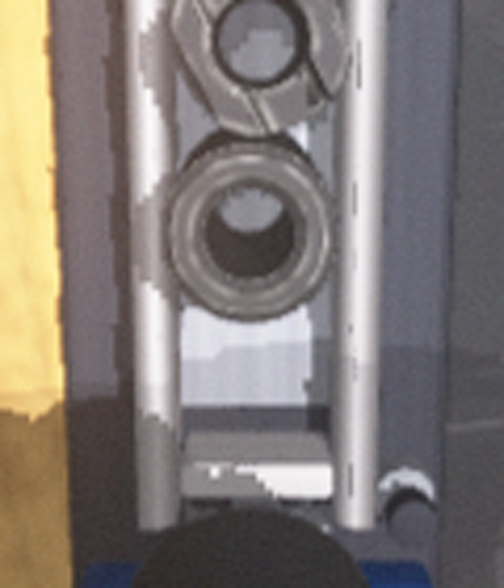

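Run:
```python
from h import *
d=np.load("w10.npz");K,T=d["K"],d["T"]
f=lambda x,y,z:px2w(255+x/4.2,130+y/4.2,K,T,z)
j=f(258,465,.046);b=f(250,233,.09);print("jaw",j,"jawfoot",f(258,408,.016),f(258,432,.016),"bush",b,"edge",f(255,318,.09),"free",(b-j)[1]-.017)
print("cin",f(262,40,.09))
print("wallend",f(155,528,.046))
print("held rim",px2w(314,345,K,T,.2105+.0415))
```

```text
jaw [0.53632554 0.00175372 0.046     ] jawfoot [0.5371096  0.00728031 0.016     ] [0.5365104  0.00113105 0.016     ] bush [0.54018003 0.06037886 0.09      ] edge [0.53954007 0.0443066  0.09      ] free 0.041625136806083554
cin [0.5457172 0.0944407 0.09     ]
wallend [ 0.51109522 -0.01107062  0.046     ]
held rim [0.53626713 0.02716    0.252     ]
```

```bash
python3 -m crank '[[0,0,0,6,0.2,-0.4,30],[0,0,0,25,0.3,-0.4,30],[0,0,0,52,0.3,-0.4,30],[0,0,0,80,0.3,-0.4,30],[0,0,0,98,0.3,-0.4,30],[0,0,0,108,0.3,-0.4,30],[0,0,0,116,0.3,-0.4,30],[0,0,0,122,0.3,-0.4,30],[0,0,0,122,0.3,-0.4,30]]'
python3 -c "
from h import *
goal([.5373,.0218,.048],-5.6)"
```

```text
time_s: 16.88
tcp_pos: [0.5375, 0.022, 0.0884]
eef_rot: [1.283, 1.161, -1.279]
force: [0.4, -0.2, -2.9]
width: 0.387
t 16.88 tcp [0.5375 0.022  0.0884] q7 [-0.59 -0.33  0.73  0.05] F [ 0.4 -0.2 -2.9] w 33.0
row [-0.03 -0.1  -0.08] [40.4 -0.2  0.3]
row [ 1.7997e+02 -1.2000e-01  1.6000e-01] [40.4 -0.2  0.3]
```

```bash
python3 -m crank '[[0,0,0,5,-0.2,0.2,30],[0,0,0,10,-0.2,0.2,30],[0,0,0,15,-0.2,0.2,30],[0,0,0,15,-0.2,0.2,30]]'; python3 -m crank '[[0,0,0,6,0,0,30],[0,0,0,12,0,0,30],[0,0,0,18,0,0,30],[0,0,0,22,0,0,30],[0,0,0,22,0,0,30]]'
python3 - <<'E'
from h import *
goal([.5373,.0218,.048],-5.6)
i,K,T=cam("wrist");cv2.imwrite("pics/w11.png",i)
E
```

```text
time_s: 17.38
tcp_pos: [0.5373, 0.0218, 0.0731]
eef_rot: [1.283, 1.161, -1.28]
force: [0.0, 0.6, -2.7]
width: 0.39
time_s: 18.0
tcp_pos: [0.5374, 0.0218, 0.0508]
eef_rot: [1.283, 1.161, -1.28]
force: [1.7, -1.2, -4.1]
width: 0.386
t 18.0 tcp [0.5374 0.0218 0.0508] q7 [-0.55 -0.37  0.66  0.09] F [ 1.7 -1.2 -4.1] w 32.9
row [-0.04 -0.08 -0.06] [ 2.8 -0.1 -0. ]
row [ 1.7996e+02 -9.0000e-02  1.2000e-01] [ 2.8 -0.1 -0. ]
```

View pics/w11.png

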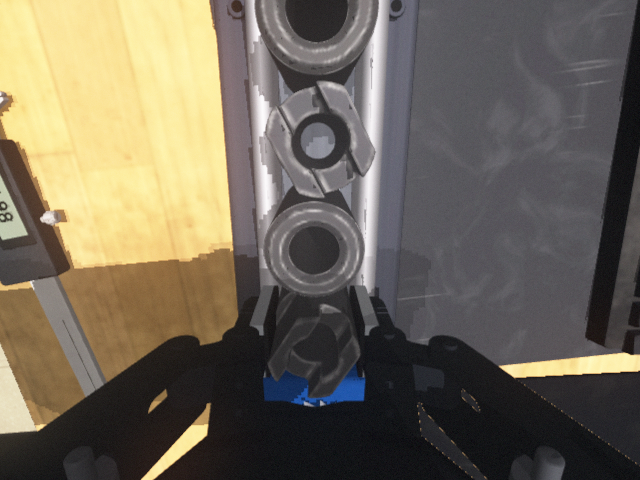

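```bash
python3 -m crank '[[0,0,0,1.5,0,0,30],[0,0,0,3,0,0,30],[0,0,0,3.6,0,0,30],[0,0,0,3.6,0,0,30]]'; python3 -c "
from h import *
goal([.5373,.0218,.048],-5.6)"
```

```text
time_s: 18.55
tcp_pos: [0.5376, 0.0218, 0.0485]
eef_rot: [1.284, 1.162, -1.279]
force: [-6.9, 0.4, 26.3]
width: 0.385
t 18.55 tcp [0.5376 0.0218 0.0485] q7 [-0.55 -0.38  0.65  0.1 ] F [-6.9  0.4 26.3] w 32.9
row [-0.05 -0.15 -0.08] [ 0.5 -0.3  0. ]
row [ 1.7995e+02 -1.3000e-01  2.3000e-01] [ 0.5 -0.3  0. ]
```

```bash
python3 -m crank '[[0,0,0,-0.5,0,0,30],[0,0,0,-0.5,0,0,40],[0,0,0,-0.5,0,0,50],[0,0,0,-0.5,0,0,52],[0,0,0,-8,0,0,52],[0,0,0,-30,0,0,52],[0,0,0,-65,0,0,52],[0,0,0,-105,0,0,60],[0,0,0,-130,0,0,60],[0,0,0,-140,0,0,60],[0,0,0,-140,0,0,60]]'
python3 - <<'E'
from h import *
i,K,T=cam("wrist");cv2.imwrite("pics/w12.png",i);np.savez("w12.npz",K=K,T=T)
goal([.5373,.0218,.048],-5.6)
i,K,T=cam("side");crop(i,270,180,370,340,3.7,"s12.png")
E
```

```text
time_s: 19.92
tcp_pos: [0.5374, 0.0216, 0.1887]
eef_rot: [1.285, 1.162, -1.278]
force: [-0.5, 0.5, -1.2]
width: 0.704
t 19.98 tcp [0.5371 0.0216 0.1881] q7 [-0.67 -0.21  0.93 -0.05] F [-0.8  0.1 -0.6] w 60.0
row [-0.04 -0.14 -0.05] [1.401e+02 1.000e-01 1.000e-01]
row [ 1.7996e+02 -8.0000e-02  2.3000e-01] [1.401e+02 1.000e-01 1.000e-01]
```

View pics/w12.png

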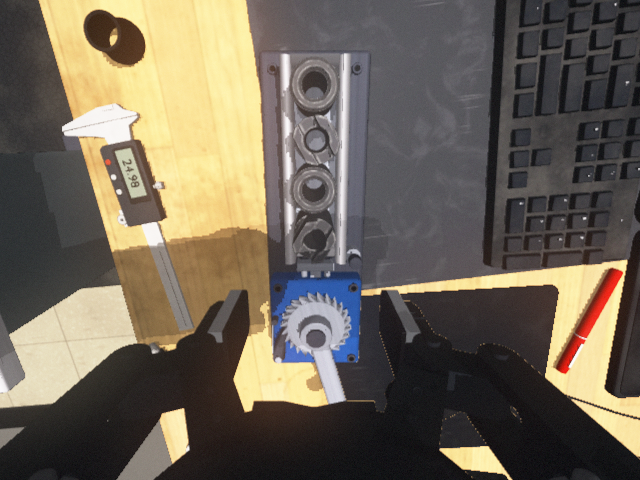

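View pics/s12.png

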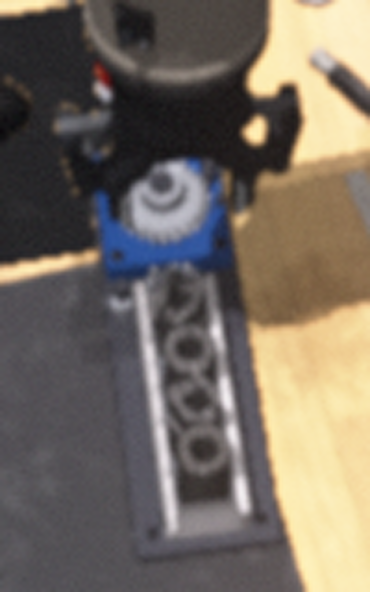

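Run:
```python
from h import *
d=np.load("w12.npz");K,T=d["K"],d["T"]
print("hub",px2w(316.5,337,K,T,.071))
goal([.543,-.163,.19],-20)
```

```text
hub [ 0.52928267 -0.0728014   0.071     ]
t 20.02 tcp [0.5369 0.0215 0.1877] q7 [-0.67 -0.21  0.93 -0.05] F [-0.9 -0.3 -0. ] w 60.2
row [14.36 -0.12 -0.  ] [ -2.7  24.2 183. ]
row [-165.64    0.     -0.18] [ -2.7  24.2 183. ]
```

```bash
python3 -m crank '[[1,0,0,-1,2,10,60],[3,0,0,-3,5,35,60],[6,0,0,-3,10,70,60],[9,0,0,-3,15,110,60],[12,0,0,-3,20,150,60],[14,0,0,-3,23,175,60],[14.4,0,0,-3,24,183,60],[14.4,0,0,-3,24,183,60],[14.4,0,0,-3,24,183,60]]'
python3 - <<'E'
from h import *
i,K,T=cam("wrist");cv2.imwrite("pics/w13.png",i);np.savez("w13.npz",K=K,T=T)
goal([.543,-.163,.19],-20)
i,K,T=cam("top");crop(i,200,180,400,300,4,"t13.png")
E
```

```text
time_s: 21.15
tcp_pos: [0.5428, -0.1623, 0.1902]
eef_rot: [1.463, 1.025, -1.46]
force: [-0.2, 0.2, -1.5]
width: 0.701
t 21.2 tcp [ 0.5429 -0.1621  0.1902] q7 [-0.39 -0.28  0.96  0.11] F [-0.5  0.1 -0.1] w 60.0
row [ 0.04 -0.14  0.03] [0.2 0.4 0.8]
row [-1.7996e+02 -4.0000e-02 -2.2000e-01] [0.2 0.4 0.8]
```

View pics/w13.png

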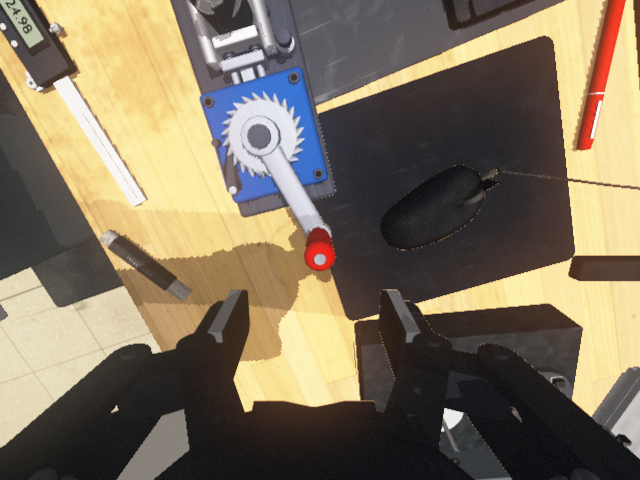

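View pics/t13.png

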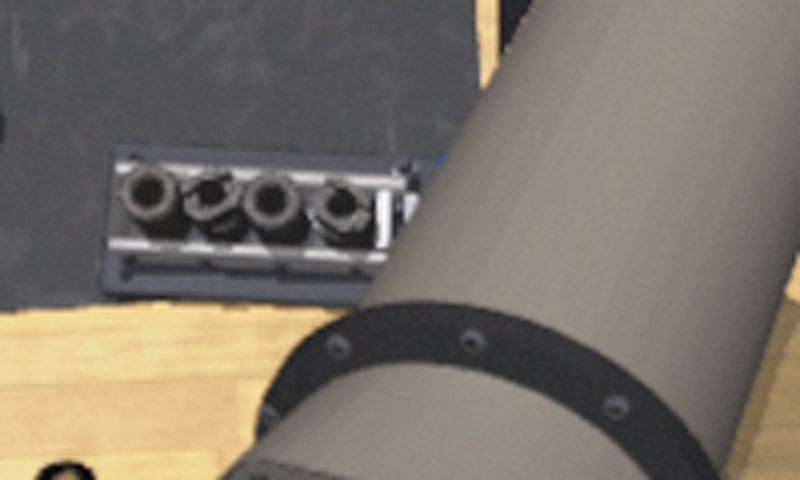

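Run:
```python
from h import *
i=cv2.imread("pics/w13.png")
a=cv2.resize(i[110:165,230:290],None,fx=6,fy=6,interpolation=2);b=cv2.resize(i[220:275,290:350],None,fx=6,fy=6,interpolation=2)
cv2.imwrite("pics/w13c.png",np.hstack([a,b]))
d=np.load("w13.npz");K,T=d["K"],d["T"]
h=px2w(319.5,258.5,K,T,.120);p=px2w(260,135,K,T,.071);print(h,p,np.linalg.norm((h-p)[:2]),np.degrees(np.arctan2((h-p)[1],(h-p)[0])))
```

```text
[ 0.54396348 -0.16636447  0.12      ] [ 0.53001712 -0.0760407   0.071     ] 0.09139411780553047 -81.22260819721832
```

View pics/w13c.png

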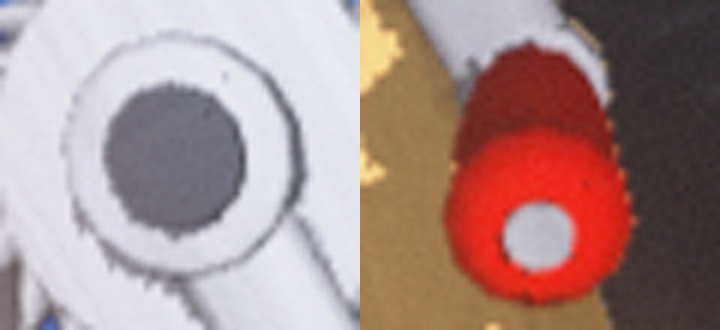

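Run:
```python
from h import *
goal([.544,-.166,.076],-20)
```

```text
t 21.25 tcp [ 0.5429 -0.1621  0.1903] q7 [-0.39 -0.28  0.96  0.11] F [ 0.9 -0.2 -1. ] w 59.9
row [ 0.04 -0.14  0.03] [114.2   2.5   3.6]
row [-1.7996e+02 -4.0000e-02 -2.2000e-01] [114.2   2.5   3.6]
```

```bash
python3 -m crank '[[0,0,0,5,1.5,2,55],[0,0,0,22,2.5,3.6,50],[0,0,0,48,2.5,3.6,50],[0,0,0,74,2.5,3.6,50],[0,0,0,96,2.5,3.6,50],[0,0,0,109,2.5,3.6,50],[0,0,0,114,2.5,3.6,50],[0,0,0,114,2.5,3.6,50]]'
python3 - <<'E'
from h import *
i,K,T=cam("wrist");cv2.imwrite("pics/w14.png",i);np.savez("w14.npz",K=K,T=T)
goal([.544,-.166,.076],-20)
E
```

```text
time_s: 22.25
tcp_pos: [0.5441, -0.1662, 0.0763]
eef_rot: [1.463, 1.025, -1.46]
force: [-0.2, 0.2, 0.6]
width: 0.584
t 22.3 tcp [ 0.5443 -0.1662  0.0766] q7 [-0.29 -0.43  0.75  0.23] F [ 0.1 -0.6 -0.3] w 50.0
row [ 0.03 -0.15 -0.01] [ 0.6 -0.4 -0.1]
row [-1.7997e+02  1.0000e-02 -2.3000e-01] [ 0.6 -0.4 -0.1]
```

View pics/w14.png

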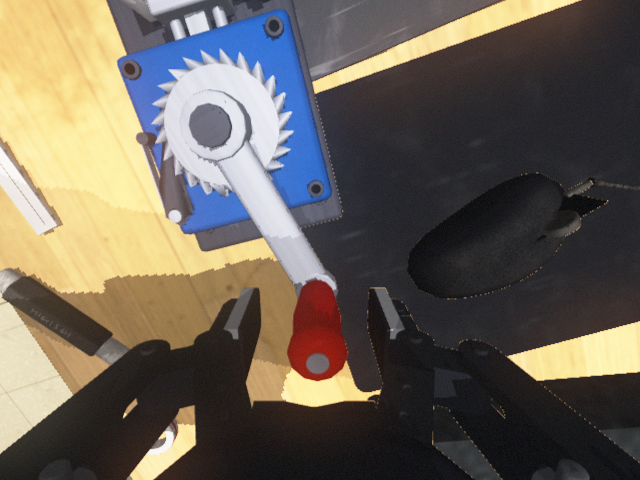

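Run:
```python
from h import *
d=np.load("w14.npz");K,T=d["K"],d["T"]
print(px2w(317,363,K,T,.120),px2w(317,351,K,T,.116),"hub",px2w(211,125,K,T,.071))
```

```text
[ 0.54392203 -0.1664047   0.12      ] [ 0.54463257 -0.1645355   0.116     ] hub [ 0.52984621 -0.07634362  0.071     ]
```

```bash
python3 -m crank '[[0,0,0,0,0,0,35],[0,0,0,0,0,0,20],[0,0,0,0,0,0,10],[0,0,0,0,0,0,10],[0,0,0,0,0,0,10],[0,0,0,0,0,0,10]]' 60
python3 - <<'E'
from h import *
s=state();print(s["force"],s["moment"])
goal([.544,-.166,.076],-20)
c=np.array([.5299,-.0762]);h0=s["tcp_pos"][:2];r=h0-c;print(r,np.hypot(*r))
M=R.from_rotvec(s["eef_rot"]).as_matrix()
for a in range(5,70,5):
    t=-np.radians(a);v=c+np.array([[np.cos(t),-np.sin(t)],[np.sin(t),np.cos(t)]])@r
    d=1e3*M.T@np.r_[v-h0,0];print(a,d.round(1),v.round(4))
E
```

```text
time_s: 23.05
tcp_pos: [0.5452, -0.1663, 0.0773]
eef_rot: [1.464, 1.024, -1.458]
force: [2.6, 0.4, 7.1]
width: 0.213
[2.59991095 0.44777548 7.05945081] [ 0.07430939 -0.46940229 -0.02619527]
t 23.05 tcp [ 0.5452 -0.1663  0.0773] q7 [-0.29 -0.43  0.75  0.23] F [2.6 0.4 7.1] w 18.2
row [ 0.04 -0.17 -0.11] [ 1.3 -1.2  0.2]
row [-1.7996e+02  1.7000e-01 -2.7000e-01] [ 1.3 -1.2  0.2]
[ 0.01529573 -0.09007567] 0.09136512186132047
5 [-0.  -7.1  3.6] [ 0.5373 -0.1673]
10 [ -0.  -14.5   6.6] [ 0.5293 -0.1676]
15 [ -0.1 -22.1   9. ] [ 0.5214 -0.1672]
20 [ -0.1 -29.9  10.6] [ 0.5135 -0.1661]
25 [ -0.1 -37.8  11.6] [ 0.5057 -0.1643]
30 [ -0.1 -45.8  11.9] [ 0.4981 -0.1619]
35 [ -0.1 -53.7  11.5] [ 0.4908 -0.1588]
40 [ -0.1 -61.6  10.4] [ 0.4837 -0.155 ]
45 [ -0.2 -69.4   8.6] [ 0.477  -0.1507]
50 [ -0.2 -77.    6.2] [ 0.4707 -0.1458]
55 [ -0.2 -84.3   3.1] [ 0.4649 -0.1404]
60 [ -0.2 -91.4  -0.6] [ 0.4595 -0.1345]
65 [ -0.2 -98.1  -5. ] [ 0.4547 -0.1281]
```

```bash
python3 -m crank '[[0,0,0,0,-3.5,1.8,10],[0,0,0,0,-7.1,3.6,10],[0,0,0,0,-10.8,5.1,10],[0,0,0,0,-14.5,6.6,10],[0,0,0,0,-18.3,7.9,10],[0,0,0,0,-22.1,9,10],[0,0,0,0,-26,9.9,10]]'
python3 - <<'E'
from h import *
s=state();c=np.array([.5299,-.0762]);h0=np.array([.5452,-.1663])
r=s["tcp_pos"][:2]-c;print("F",s["force"].round(1),"r",np.hypot(*r),"ang from rest",np.degrees(np.arctan2(*(h0-c)[::-1])-np.arctan2(*r[::-1])),"chord",np.degrees(2*np.arcsin(np.hypot(*(s["tcp_pos"][:2]-h0))/2/.092)))
goal([.5452,-.1663,.0773],-20)
E
```

```text
time_s: 23.92
tcp_pos: [0.5183, -0.1668, 0.0775]
eef_rot: [1.465, 1.022, -1.456]
force: [8.2, -1.0, -2.7]
width: 0.216
F [ 8.2 -1.  -2.7] r 0.0913244386001185 ang from rest 16.91036555047081 chord 16.791393842829592
t 23.93 tcp [ 0.5183 -0.1668  0.0775] q7 [-0.29 -0.42  0.72  0.24] F [ 8.2 -1.  -2.7] w 18.5
row [ 0.06 -0.17 -0.22] [ 0.3 25.1 -9.6]
row [-179.93    0.35   -0.27] [ 0.3 25.1 -9.6]
```

```bash
python3 -m crank '[[0,0,0,0,-4,0.8,10],[0,0,0,0,-8,1.5,10],[0,0,0,0,-12.7,2,10],[0,0,0,0,-16.7,2.2,10],[0,0,0,0,-20.7,2.3,10],[0,0,0,0,-24.7,2.2,10],[0,0,0,0,-28.6,1.9,10],[0,0,0,0,-32.5,1.4,10],[0,0,0,0,-36.5,0.8,10],[0,0,0,0,-40.4,0,10],[0,0,0,0,-44.3,-1,10],[0,0,0,0,-48.1,-2.1,10],[0,0,0,0,-51.9,-3.4,10],[0,0,0,0,-51.9,-3.4,10]]'
cat > ang.py <<'E'
from h import *
s=state();c=np.array([.5299,-.0762]);h0=np.array([.5452,-.1663])
r=s["tcp_pos"][:2]-c;print("F",s["force"].round(1),"r",np.hypot(*r),"ang from rest",np.degrees(np.arctan2(*(h0-c)[::-1])-np.arctan2(*r[::-1])),"chord",np.degrees(2*np.arcsin(np.hypot(*(s["tcp_pos"][:2]-h0))/2/.092)))
M=R.from_rotvec(s["eef_rot"]).as_matrix()
for a in (56,58,60,61,62,63,64):
    t=-np.radians(a);v=c+np.array([[np.cos(t),-np.sin(t)],[np.sin(t),np.cos(t)]])@(h0-c)
    print(a,(1e3*M.T@np.r_[v-s["tcp_pos"][:2],0]).round(1))
E
python3 ang.py
python3 - <<'E'
from h import *
i,K,T=cam("wrist");cv2.imwrite("pics/w15.png",i);np.savez("w15.npz",K=K,T=T)
goal([.5452,-.1663,.0773],-20)
E
```

```text
time_s: 25.68
tcp_pos: [0.4714, -0.1461, 0.0775]
eef_rot: [1.465, 1.021, -1.455]
force: [6.4, -2.8, -3.1]
width: 0.212
F [ 6.4 -2.8 -3.1] r 0.09121765256568026 ang from rest 49.567514336372724 chord 49.1675244346699
56 [-0.  -9.5 -3.9]
58 [ -0.1 -12.3  -5.4]
60 [ -0.1 -15.1  -6.9]
61 [ -0.1 -16.5  -7.7]
62 [ -0.1 -17.8  -8.6]
63 [ -0.1 -19.2  -9.4]
64 [ -0.1 -20.5 -10.3]
t 25.73 tcp [ 0.4714 -0.1462  0.0775] q7 [-0.35 -0.39  0.67  0.21] F [ 6.6 -3.  -3.1] w 18.4
row [ 0.07 -0.16 -0.32] [ 0.6 76.3 -6.2]
row [-179.92    0.5    -0.26] [ 0.6 76.3 -6.2]
```

View pics/w15.png

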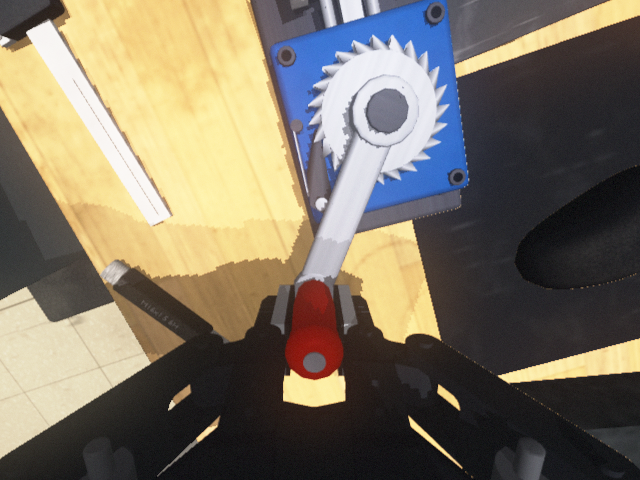

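```bash
python3 - <<'E'
from h import *
d=np.load("w15.npz");K,T=d["K"],d["T"]
h=px2w(314,363,K,T,.120);p=px2w(388,110,K,T,.071);v=(h-p)[:2];print(h,p,np.hypot(*v),np.degrees(np.arctan2(v[1],v[0])))
d=np.load("w14.npz");K,T=d["K"],d["T"]
h=px2w(317,363,K,T,.120);p=px2w(211,125,K,T,.071);v=(h-p)[:2];print(h,p,np.hypot(*v),np.degrees(np.arctan2(v[1],v[0])))
E
python3 -m crank '[[0,0,0,0,-3.3,-1.2,10],[0,0,0,0,-6.6,-2.5,10],[0,0,0,0,-9.5,-3.9,10]]'; python3 ang.py
```

```text
[ 0.46959807 -0.14681316  0.12      ] [ 0.5284248  -0.07597908  0.071     ] 0.09207633206218495 -129.70916186315193
[ 0.54392203 -0.1664047   0.12      ] [ 0.52984621 -0.07634362  0.071     ] 0.091154408556943 -81.11699293196835
time_s: 26.1
tcp_pos: [0.4647, -0.1401, 0.0776]
eef_rot: [1.465, 1.018, -1.454]
force: [10.1, -8.2, -12.2]
width: 0.213
F [ 10.1  -8.2 -12.2] r 0.09125076041222681 ang from rest 55.21024076607215 chord 54.768051885478286
56 [-0.  -1.2 -0.4]
58 [-0.  -4.  -1.9]
60 [-0.  -6.8 -3.5]
61 [-0.1 -8.2 -4.3]
62 [-0.1 -9.5 -5.1]
63 [ -0.1 -10.9  -6. ]
64 [ -0.1 -12.2  -6.9]
```

```bash
for r in 1; do python3 -m crank '[[0,0,0,0,-2.6,-1.2,10],[0,0,0,0,-4,-1.9,10]]'; python3 ang.py; done
```

```text
time_s: 26.35
tcp_pos: [0.4626, -0.1379, 0.0777]
eef_rot: [1.465, 1.015, -1.452]
force: [10.8, -9.7, -15.8]
width: 0.21
F [ 10.8  -9.7 -15.8] r 0.09126740183623144 ang from rest 57.13877663322897 chord 56.68395338450307
56 [0.  1.6 0.9]
58 [-0.  -1.3 -0.5]
60 [-0.  -4.  -2.1]
61 [-0.1 -5.4 -2.9]
62 [-0.1 -6.8 -3.8]
63 [-0.1 -8.1 -4.6]
64 [-0.1 -9.4 -5.5]
```

```bash
python3 -m crank '[[0,0,0,0,-2.1,-1.2,10]]'; python3 ang.py
```

```text
time_s: 26.48
tcp_pos: [0.4619, -0.137, 0.0777]
eef_rot: [1.466, 1.011, -1.452]
force: [9.1, -8.6, -14.6]
width: 0.209
F [  9.1  -8.6 -14.6] r 0.0911922906548798 ang from rest 57.85527223910723 chord 57.36794885860301
56 [0.  2.5 1.5]
58 [-0.  -0.3  0.1]
60 [-0.  -3.1 -1.5]
61 [-0.1 -4.4 -2.3]
62 [-0.1 -5.8 -3.2]
63 [-0.1 -7.1 -4. ]
64 [-0.1 -8.5 -4.9]
```

```bash
python3 -m crank '[[0,0,0,0,-3.1,-1.5,10]]'; python3 ang.py
```

```text
time_s: 26.6
tcp_pos: [0.4605, -0.1355, 0.0777]
eef_rot: [1.466, 1.008, -1.451]
force: [13.0, -9.8, -19.0]
width: 0.211
F [ 13.   -9.8 -19. ] r 0.09128140656913494 ang from rest 59.10671407437345 chord 58.638079030998895
56 [0.1 4.3 2.4]
58 [0.  1.5 0.9]
60 [-0.  -1.3 -0.6]
61 [-0.  -2.7 -1.4]
62 [-0.1 -4.  -2.3]
63 [-0.1 -5.4 -3.1]
64 [-0.1 -6.7 -4. ]
```

```bash
python3 -m crank '[[0,0,0,0,-3,-1.7,10]]'; python3 ang.py;python3 - <<'E'
from h import *
i,K,T=cam("wrist");cv2.imwrite("pics/w16.png",i);np.savez("w16.npz",K=K,T=T)
goal([.5452,-.1663,.0773],-20)
E
```

```text
time_s: 26.72
tcp_pos: [0.4589, -0.1335, 0.0776]
eef_rot: [1.466, 1.006, -1.45]
force: [7.1, -4.2, -10.4]
width: 0.212
F [  7.1  -4.2 -10.4] r 0.09122003700830161 ang from rest 60.714961038000006 chord 60.208628765410154
56 [0.1 6.5 3.8]
58 [0.1 3.7 2.3]
60 [0.  0.9 0.7]
61 [-0.  -0.5 -0.1]
62 [-0.  -1.8 -0.9]
63 [-0.1 -3.2 -1.8]
64 [-0.1 -4.5 -2.7]
t 26.77 tcp [ 0.4586 -0.1331  0.0776] q7 [-0.4  -0.38  0.64  0.17] F [ 7.5 -3.3 -9. ] w 18.3
row [-0.02  0.11 -1.04] [ 2.  92.7  1.5]
row [ 1.7998e+02 -1.6300e+00 -1.7000e-01] [ 2.  92.7  1.5]
```

View pics/w16.png

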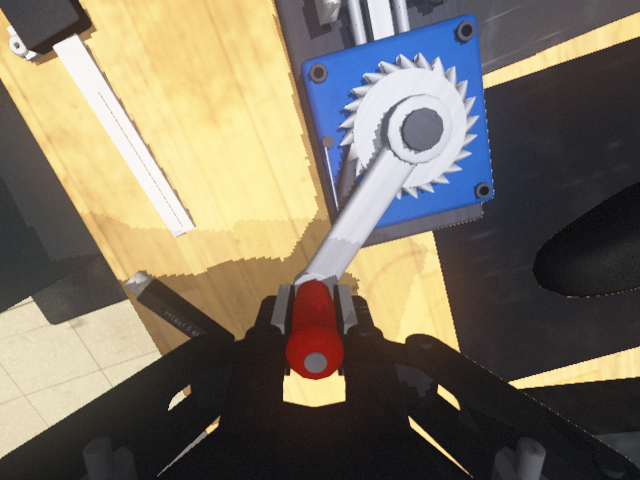

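```bash
python3 -m crank '[[0,0,0,0,-1.5,-0.7,10],[0,0,0,0,-2.2,-1.2,10],[0,0,0,0,-2.2,-1.2,10]]'; python3 ang.py;python3 - <<'E'
from h import *
for n in ("w14","w15","w16"): pass
i,K,T=cam("wrist");cv2.imwrite("pics/w17.png",i);np.savez("w17.npz",K=K,T=T)
i,K,T=cam("side");crop(i,270,180,370,340,3.7,"s17.png")
i,K,T=cam("top");crop(i,200,180,400,300,4,"t17.png")
E
```

```text
time_s: 27.15
tcp_pos: [0.4574, -0.1316, 0.0776]
eef_rot: [1.466, 1.005, -1.449]
force: [7.7, -4.0, -7.8]
width: 0.216
F [ 7.7 -4.  -7.8] r 0.09119403152350722 ang from rest 62.258175145719534 chord 61.72639167803372
56 [0.2 8.6 5.1]
58 [0.1 5.7 3.6]
60 [0.1 3.  2. ]
61 [0.  1.6 1.2]
62 [0.  0.2 0.4]
63 [-0.  -1.1 -0.5]
64 [-0.1 -2.4 -1.4]
```

View pics/w17.png

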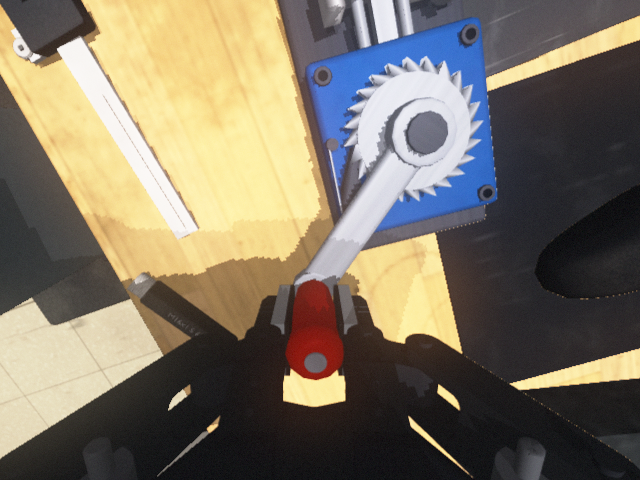

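View pics/s17.png

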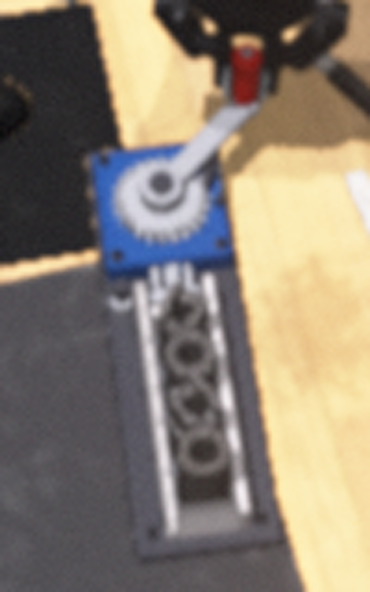

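View pics/t17.png

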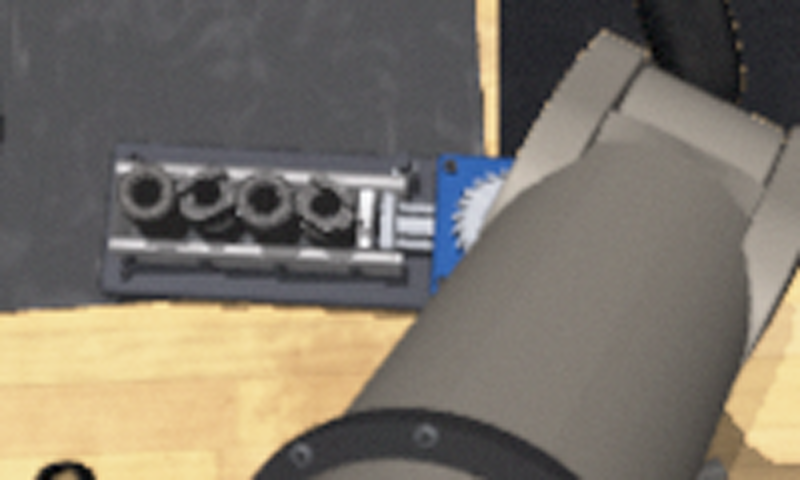

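```bash
python3 -m crank '[[0,0,0,0,-0.9,-0.5,10],[0,0,0,0,-0.9,-0.5,10],[0,0,0,0,-0.9,-0.5,10],[0,0,0,0,-0.9,-0.5,10],[0,0,0,0,-0.9,-0.5,10],[0,0,0,0,-0.9,-0.5,10]]'; python3 ang.py
python3 - <<'E'
from h import *
i,K,T=cam("wrist");cv2.imwrite("pics/w18.png",i)
h=px2w(316,362,K,T,.120);p=px2w(427,132,K,T,.071);v=(h-p)[:2];print(h,p,np.hypot(*v),np.degrees(np.arctan2(v[1],v[0])))
E
python3 ang.py|head -1
```

```text
time_s: 28.05
tcp_pos: [0.4572, -0.1312, 0.0776]
eef_rot: [1.466, 1.004, -1.449]
force: [6.8, -5.2, -9.5]
width: 0.214
F [ 6.8 -5.2 -9.5] r 0.09119765053694749 ang from rest 62.527030127034116 chord 61.99379063599355
56 [0.2 8.9 5.3]
58 [0.1 6.1 3.8]
60 [0.1 3.3 2.3]
61 [0.  2.  1.5]
62 [0.  0.6 0.6]
63 [-0.  -0.7 -0.3]
64 [-0.  -2.1 -1.1]
[ 0.45566753 -0.1313641   0.12      ] [ 0.52763679 -0.07531955  0.071     ] 0.09121713495266787 -142.0910756596865
F [ 7.  -4.  -9.6] r 0.09119089533717671 ang from rest 62.533393333135784 chord 61.9975472940643
```

```bash
python3 -c "
from rig import close_job,state
print(close_job());print(state()['time_s'])"
```

```text
the job is handed in; nothing more can be done
None
the job is handed in; nothing more can be done
```

The bush and the coupling are in the nest's two free places, and the lever is four clicks round with the gripper still holding the handle. I handed the job in at about 28 s of the 72 s allowed.

- **Loading:** I placed the bush first, next to the parts already in the nest, and then the coupling on the jaw side. Both went down freely until they touched the floor, at about z 16 mm and 19–26 N. The pictures afterwards show all four parts upright in one row.
- **Lever:** I swung the handle clockwise in small steps. At about 60° the force on the handle fell from some 16 N to 8 N, which I took as the fourth click. I then went slightly further and held there.
- **Last checks:** The arm's position puts the lever at 62.0–62.5° from rest, and the wrist camera at about 61°. That is past the fourth click (60°) and well short of the fifth (75°). The position held steady over the last second with about 8 N on the handle. The pictures show the jaw against the row with the gaps closed.
- **Disagreements:**
  - The top and wrist cameras differed by 2–3 mm along the nest. I placed the parts by the wrist camera.
  - Before the fourth click the handle took up to about 16 N, more than the stated 4–8 N.
  - There was also a downward force of up to 19 N on the gripper that I could not fully explain. It was about 10 N at the end.

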